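Load the indexing fixture and hold its plunger back

ROBOT

A 6-joint arm with a two-finger parallel gripper is mounted at the origin on a cart in front of the work surface, level with it; the furniture and walls round the work are solid. World frame = base frame: x ahead of the robot, y to its left, z up, the work surface at z = 0. Lengths are in m, angles in rad, forces in N, time in s.
With the tool pointing down it reaches from about 0.375 to 0.975 m from the base axis. Payload 3.8 kg.
Tool frame: the origin (TCP) lies midway between the tips of the shut fingers; the grasp point (between the pads) lies 19 mm behind it; x points along the fingers, y is the direction in which the jaws open and shut, and the axes are right-handed (so a half turn about x gives the same grasp; the last joint's range is limited). The gripper opens to 88 mm and grips with 3 to 60 N. Pads are 18 mm wide; open, the fingers measure 123 mm over their backs; the gripper's body (75 mm by 187 mm) begins 45 mm behind the grasp point.
Start: joints at [-1.358, 0.264, 1.604, -0, 1.274, -0.037], TCP at [0.167, -0.654, 0.239] pointing down, gripper open.
Joint ranges: [-2.63, 2.63], [-0.94, 2.18], [0.31, 2.57], [-1.31, 4.45], [0, 2.66], [-2.55, 2.55]. Speed limits (rad/s): [2.57, 2.57, 3.14, 3.14, 3.14, 3.14].

INTERFACE

Orientations are given as a rotation vector (axis times angle).
In Python, from cell import manip, inverse_kinematics, cams, order gives the robot as it stands. Calls block until the motion is done:
- manip.move_pose(position, orientation): joint-space move of the TCP to a pose.
- manip.move_linear(position, rate=0.15, rot=None): straight line of the TCP; rot=None keeps the orientation; rate is the mean speed in m/s.
- manip.set_joints(angles): joint-space move.
- manip.set_gripper(opening, force=None): finger opening in m; force is the grip in N (None keeps the last); returns when the fingers have stopped.
- manip.dwell(seconds).
- inverse_kinematics(position, orientation): joint angles nearest the present ones, or None.
- manip.state(): the state.
- cams.capture(name): name is "side" or "top" or "wrist"; returns a dict with "image" (384x512x3 uint8, blue, green, red), "z_map" (384x512 float32, m along the optical axis (not along the pixel's ray), 0 where there is no reading), "intrinsics" (3x3 intrinsics, pixels), "position" and "orientation" of the camera in the world; the wrist camera has in their place "T_tool_cam" (4x4, takes a point from camera to tool coordinates, whose origin is the TCP and whose axes are the tool frame's). Camera axes: x right, y down, z forward; pixel columns grow to the right and rows downward; lengths in m; the calibration is good to about 2 mm. A picture is of the moment at which its call begins: read the wrist's pose just before it.
A pose or a line that the arm cannot do raises manip.IKError and nothing moves.
- order.close_job(): hands the job in, once; it reports no verdict.
The state is a dict: "clock": time; "joint_pos": joint angles; "joint_velocities": joint speeds; "tau": joint torques, N m; "tool_pos": TCP position; "tcp_rot": TCP orientation; "contact_force": force on the tool from outside, world axes, zero at the start; "moment": the same for the moment, N m; "gripper_width": finger opening in m.
Only numpy, scipy, OpenCV 4.12 (cv2) and the standard library are available. Lean on these libraries where they do the work, as an engineer would, in place of code of your own. Each camera call takes 0.05 s, during which the arm holds its last target.

TASK

The taller electrode holder has toppled over on the bench beside the indexing fixture: stand it upright, round boss up, fully down in the fixture's free pocket and let go of it while the plunger still locks the plate. Then take the plunger's pull knob, pull it straight up to its stop against the spring and finish with the knob held there in the gripper, so that I can turn the plate to its next station by hand. Do not turn the plate yourself, and leave the holder that is already loaded and the microscope eyepiece as they stand.

Things in the scene. Friction and masses are not known exactly. Their poses are not given: they have to be found in the camera images.
- electrode_holder: Toppled, loose aluminium holder, 0.13 to 0.25 kg: square foot 46 x 46 x 32 mm, then a round boss 34 mm in diameter (middle 46 mm from the underside), 60 mm tall in all. Lies on a flank left of the fixture, boss away from the robot +-30 degrees. Origin: centre of the underside, 23 mm up while it lies. z: axis from foot to boss; x, y square to the flanks. Centre of mass on z at 24 mm.
- loaded_holder: Second, shorter aluminium holder of the same kind (foot 46 x 46 mm, 48 mm tall in all), standing loose and upright in the other pocket; to be left there. Origin: centre of its underside; z up.
- eyepiece: Black microscope eyepiece, 47 mm in diameter, 63 mm tall, standing loose on the bench right of the fixture; to be left alone. Origin: centre of its underside; z up.
- index_fixture: Grey base of the indexing fixture, fixed to the bench, radius 96 mm. Origin: centre of its underside; z up; front (-x) more or less towards the robot. Carries a plate (radius 98 mm, top 48 mm up) with two square pocket blocks (66 x 62 mm, tops 62 mm up) 40.5 mm left (+y, free) and right (-y, loaded) of the middle. Plunger bracket: x -72 to -140 mm, 46 mm wide, up to 72 mm; lock nut and sleeve to 90 mm.
- free_pocket (a point): Centre of the floor of the free pocket, 54 mm above the bench. Square recess 51 x 51 mm, 8 mm deep, 2 mm lead-in chamfer, sides along the fixture's x and y. The holder's foot drops in with 2.5 mm play each side, in any of its four quarter turns. Axes as index_fixture's while the plate is locked.
- plunger_knob: Black round pull knob on top of the sprung index plunger: 30 mm in diameter over its ribbed grip band (9 to 23 mm above its underside), 27 mm tall, waist of 19 mm below the band. Origin: centre of its underside, 92 mm above the bench when the pin is seated, 82 mm in front (-x) of the fixture's middle; z up, the direction of pull.
- knob_grip (a point): Middle of the knob's grip band on its axis, 16 mm above the knob's underside: 108 mm above the bench when the pin is seated.
- index_plunger (a joint): Lift of the plunger (pin and knob together) in m: 0 = pin seated 8 mm deep in the hole of the plate, 0.014 = pulled straight up to its stop, pin 6 mm clear of the plate. A spring pulls it down with 6 N at 0 rising to 11 N at 0.014; let go, it snaps back.
- index_plate (a joint): Turn of the plate about its vertical axis in rad, anticlockwise positive: 0 = the station where it is locked at the start. While the pin is seated it has about 0.01 rad of play; with the pin out only about 0.12 N m of bearing drag holds it.
Things that resemble listed ones, but are neither listed nor needed, are in the scene too. Leave any blue look-alike of the electrode_holder alone. What is shaped like the loaded_holder but orange is not meant.

How it is judged:
By the outcome, as a careful person would: the job done as asked, in the order asked, and still so for the second after the job is handed in, while the arm keeps its last pose, push and grip.
It also fails if it takes over 58 s, if anything falls off the work surface, if the arm or the gripper's body presses on something with over 40 N, if the wrist force passes 120 N, or if a joint passes its speed limit or range.

## Working session

There is one attempt and no reset: what is moved stays moved. The work goes in short steps, each a Python script; the robot and the scene stay as the last script left them, time stands still between calls to the robot, and variables do not carry over. Pictures are saved under pics/ and viewed, and the job is handed in when it is done.

```bash
ls; mkdir -p pics
python3 - <<'E'
from cell import manip, cams
import cv2,numpy as np,pickle
s=manip.state();print(s)
for n in ("top","side"):
    c=cams.capture(n);cv2.imwrite(f"pics/{n}0.png",c["image"]);pickle.dump(c,open(f"{n}0.pkl","wb"))
    print(n,c["intrinsics"],c["position"],c["orientation"])
E
```

```text
pics
{'clock': 0.0, 'joint_pos': array([-1.35793688e+00,  2.64701847e-01,  1.60535541e+00,  8.99839374e-06,
        1.27370942e+00, -3.68971040e-02]), 'joint_velocities': array([ 0.00027307,  0.00068215,  0.00050093, -0.00029563, -0.00051409,
        0.00197903]), 'tau': array([-2.93675563e-03, -5.02116537e+01, -3.56877494e+01,  7.25674862e-02,
        2.92725535e-02, -2.13845528e-04]), 'tool_pos': array([ 0.16669188, -0.65336402,  0.23743263]), 'tcp_rot': array([ 2.08926417,  0.26457078, -2.0896484 ]), 'contact_force': array([ 0.25775153,  0.28249066, -0.16774361]), 'moment': array([ 0.01639834, -0.01332003,  0.01933135]), 'gripper_width': 0.08829294186485327}
top [[349.86661791   0.         254.4744116 ]
 [  0.         349.86661791 190.36512921]
 [  0.           0.           1.        ]] [ 0.40061058 -0.00623553  1.07503581] [-2.19010742  2.16648725 -0.15009888]
side [[463.33628079   0.         260.72861067]
 [  0.         463.33628079 193.35787582]
 [  0.           0.           1.        ]] [0.31183729 0.98331696 0.67653335] [-0.25523733  2.60736673 -1.52052812]
```

View pics/top0.png

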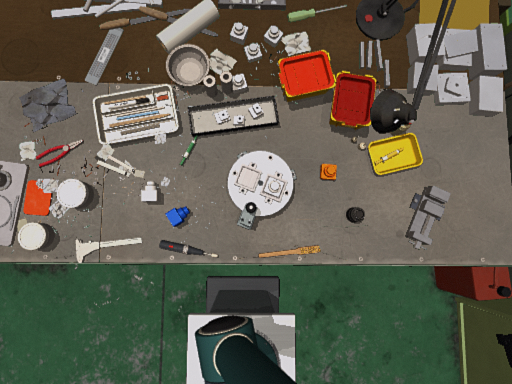

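View pics/side0.png

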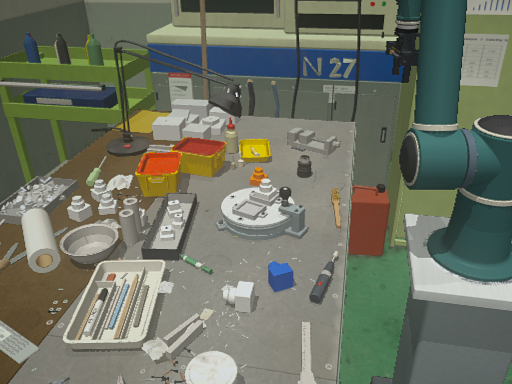

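```bash
cat > h.py <<'E'
import numpy as np,cv2,pickle
from scipy.spatial.transform import Rotation as R
def pts(c,T=None):
    K=c["intrinsics"];z=c["z_map"];v,u=np.mgrid[0:z.shape[0],0:z.shape[1]]
    P=np.stack([(u-K[0,2])/K[0,0]*z,(v-K[1,2])/K[1,1]*z,z],-1)
    if T is None: return P@R.from_rotvec(c["orientation"]).as_matrix().T+c["position"]
    return P@T[:3,:3].T+T[:3,3]
def crop(im,x0,y0,x1,y1,s,name):
    cv2.imwrite(name,cv2.resize(im[y0:y1,x0:x1],None,fx=s,fy=s,interpolation=cv2.INTER_CUBIC))
E
python3 - <<'E'
from h import *
for n in("top","side"):
    c=pickle.load(open(n+"0.pkl","rb"))
    if n=="top":
        P=pts(c)
        for u,v in [(150,190),(150,185),(150,196),(248,178),(275,187),(250,209),(355,214),(179,215),(330,230),(150,240)]: print(u,v,P[v,u].round(4))
        crop(c["image"],130,140,310,240,4,"pics/t1.png")
    else: crop(c["image"],200,170,330,320,4,"pics/s1.png");
E
```

```text
150 190 [0.5114 0.2727 0.0428]
150 185 [0.5267 0.2744 0.039 ]
150 196 [0.4935 0.2714 0.0451]
248 178 [ 0.5489 -0.0152  0.0571]
275 187 [ 0.5179 -0.0909  0.1018]
250 209 [ 0.4543 -0.021   0.1213]
355 214 [ 0.4464 -0.329   0.06  ]
179 215 [0.4389 0.1859 0.0405]
330 230 [ 0.3992 -0.2691  0.0015]
150 240 [ 0.3642  0.2783 -0.001 ]
```

View pics/t1.png

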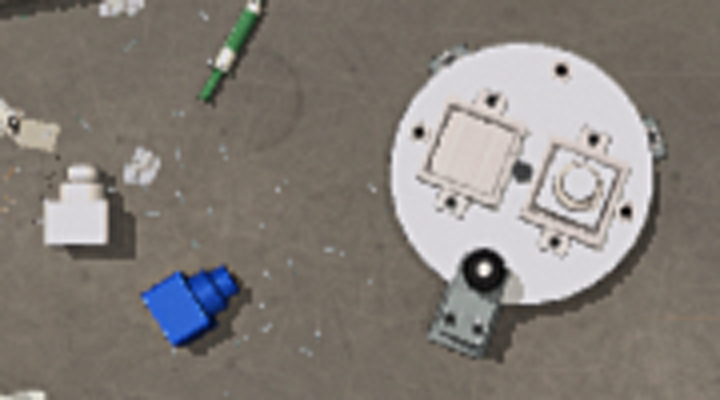

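View pics/s1.png

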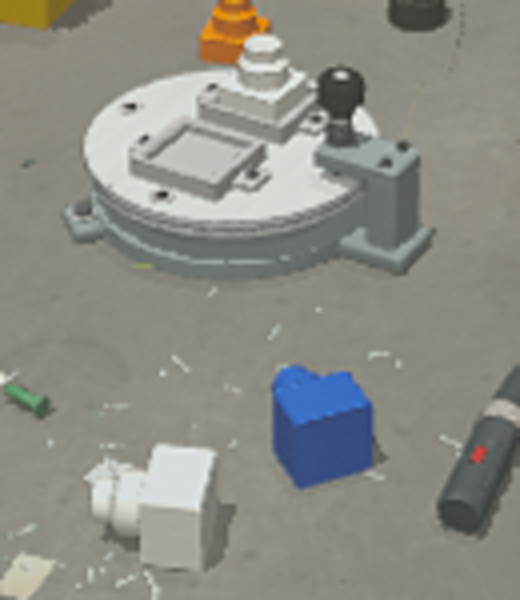

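```bash
cat >> h.py <<'E'
def ray(c,u,v,z):
    K=c["intrinsics"];d=R.from_rotvec(c["orientation"]).apply([(u-K[0,2])/K[0,0],(v-K[1,2])/K[1,1],1])
    return c["position"]+d*(z-c["position"][2])/d[2]
def T_of(s):
    T=np.eye(4);T[:3,:3]=R.from_rotvec(s["tcp_rot"]).as_matrix();T[:3,3]=s["tool_pos"];return T
E
python3 - <<'E'
from h import *
c=pickle.load(open("top0.pkl","rb"))
f=lambda x,y:(130+x/4-.375,140+y/4-.375)
print("plate ctr",ray(c,*f(522,172),.048)[:2])
k=ray(c,*f(485,269),.115);print("knob",k[:2])
print("hole mid",ray(c,*f(522,172),.048)[:2])
for n,q in dict(A=(452,103),B=(526,128),C=(494,209),D=(418,182)).items(): print(n,ray(c,*f(*q),.062)[:2])
P=pts(c);
# holder foot & boss points
sel=(P[...,2]>.012)&(P[...,2]<.06)
r=sel[175:206,135:165];Q=P[175:206,135:165][r]
print(len(Q),Q.min(0),Q.max(0)); 
h=Q[Q[:,2]>.03];np.set_printoptions(precision=4,suppress=True)
foot=Q[Q[:,2]>.041];print(foot.mean(0),foot.min(0),foot.max(0)); 
print((cv2.minAreaRect(foot[:,:2].astype(np.float32)*1000)))
E
python3 - <<'E'
import sys;sys.path.insert(0,'.')
from h import *
from cell import inverse_kinematics as ik,manip
# fixture approx
th=np.arctan2(0,1)
def rot(d,jaw):
    x=np.array(d,float);x/=np.linalg.norm(x);y=np.array(jaw,float);y/=np.linalg.norm(y);z=np.cross(x,y)
    return R.from_matrix(np.stack([x,y,z],1)).as_rotvec()
for a in (0,15,25,30,35,45,60):
    t=np.radians(a)
    for s in (1,-1):
        for jb in (-.2,0,.2):
            r=rot([-np.sin(t),0,-np.cos(t)],[0,s,0]); q=ik(np.array([.51,.273,.027])+.019*np.array([-np.sin(t),0,-np.cos(t)]),r)
        print("init",a,s,None if q is None else np.round(q,2))
        # final: come from fixture +y, pointing -y_f, yaw -22deg ; tilt 90-a from down
        for dy in (0,-90,90,180):
            y=np.radians(-22+dy); d=np.array([np.sin(y),-np.cos(y),0])  # -y axis rotated
            td=d*np.cos(t)+np.array([0,0,-np.sin(t)]); xf=np.array([np.cos(y),np.sin(y),0])
            q=ik(np.array([.549,-.015,.078])+td*.019,rot(td,s*xf)); print("   fin",dy,s,None if q is None else np.round(q,2))
E
```

```text
plate ctr [ 0.53685885 -0.05133487]
knob [ 0.4604725 -0.0234705]
hole mid [ 0.53685885 -0.05133487]
A [0.58537056 0.00105245]
B [ 0.56757386 -0.05341123]
C [ 0.50756848 -0.03052097]
D [0.52666391 0.02504836]
303 [0.47916121 0.25198994 0.01210006] [0.53997224 0.2991508  0.04958539]
[0.4967 0.2759 0.0452] [0.4813 0.2534 0.041 ] [0.5234 0.2986 0.0496]
((502.419677734375, 276.0868225097656), (41.99384307861328, 45.20723342895508), 0.6527633666992188)
init 0 1 [ 0.45  0.33  1.99 -0.    0.82 -1.12]
   fin 0 1 [ 0.37  0.95  1.61 -0.91  1.96  1.12]
   fin -90 1 [-0.19  1.11  1.25  0.27  2.34  1.76]
   fin 90 1 [0.31 0.71 2.54 3.83 1.65 1.64]
   fin 180 1 [-0.68  0.78  2.06  1.29  1.66  1.87]
init 0 -1 [ 0.45  0.33  1.99 -0.    0.82  2.02]
   fin 0 -1 [ 0.37  0.95  1.61 -0.91  1.96 -2.02]
   fin -90 -1 [-0.19  1.11  1.25  0.27  2.34 -1.38]
   fin 90 -1 [ 0.31  0.71  2.54  3.83  1.65 -1.5 ]
   fin 180 -1 [-0.68  0.78  2.06  1.29  1.66 -1.27]
init 15 1 [ 0.39  0.46  1.83  0.11  1.1  -1.24]
   fin 0 1 [ 0.35  0.81  1.67 -0.82  1.77  1.08]
   fin -90 1 [-0.18  0.98  1.32  0.23  2.14  1.75]
   fin
[... 1791 characters left out ...]
one
   fin 180 1 [-0.5   0.3   2.14  0.94  1.06  2.39]
init 45 -1 [0.32 0.76 1.51 0.23 1.63 1.82]
   fin 0 -1 [ 0.26  0.52  1.81 -0.61  1.39 -2.2 ]
   fin -90 -1 [-0.16  0.67  1.56  0.16  1.68 -1.4 ]
   fin 90 -1 None
   fin 180 -1 [-0.5   0.3   2.14  0.94  1.06 -0.75]
init 60 1 [ 0.3   0.92  1.37  0.27  1.87 -1.33]
   fin 0 1 [ 0.18  0.39  1.89 -0.47  1.2   0.81]
   fin -90 1 [-0.14  0.51  1.71  0.12  1.44  1.76]
   fin 90 1 [ 0.05  0.02  2.35 -0.65  0.36 -0.57]
   fin 180 1 None
init 60 -1 [0.3  0.92 1.37 0.27 1.87 1.81]
   fin 0 -1 [ 0.18  0.39  1.89 -0.47  1.2  -2.33]
   fin -90 -1 [-0.14  0.51  1.71  0.12  1.44 -1.38]
   fin 90 -1 None
   fin 180 -1 [-0.37  0.22  2.13  0.68  0.92 -0.44]
```

```bash
cat >> h.py <<'E'
def rot(d,jaw):
    x=np.array(d,float);x/=np.linalg.norm(x);y=np.array(jaw,float);y/=np.linalg.norm(y);z=np.cross(x,y)
    return R.from_matrix(np.stack([x,y,z],1)).as_rotvec()
def wshot(manip,cams,name):
    s=manip.state();c=cams.capture("wrist");c["Tw"]=T_of(s)@c["T_tool_cam"]
    c["position"]=c["Tw"][:3,3];c["orientation"]=R.from_matrix(c["Tw"][:3,:3]).as_rotvec()
    cv2.imwrite(f"pics/{name}.png",c["image"]);pickle.dump(c,open(name+".pkl","wb"));return c
E
python3 - <<'E'
from h import *
from cell import manip,cams,inverse_kinematics as ik
np.set_printoptions(precision=4,suppress=True)
c=wshot(manip,cams,"w0");print(c["T_tool_cam"],c["intrinsics"])
r=rot([0,0,-1],[.34,.94,0])
print(ik([.53,-.05,.33],r))
T=c["T_tool_cam"]
# choose TCP so the camera looks at fixture centre
Rm=R.from_rotvec(r).as_matrix()
cd=Rm@T[:3,2];co=Rm@T[:3,3];print("cam dir",cd,"off",co)
tgt=np.array([.52,-.04,.06])
tcp=tgt-cd*.36-co;print(tcp,ik(tcp,r))
E
```

```text
[[ 0.     -0.2683  0.9633 -0.1462]
 [ 1.     -0.0006 -0.0002  0.0001]
 [ 0.0007  0.9633  0.2683 -0.0698]
 [ 0.      0.      0.      1.    ]] [[270.8945   0.     256.0062]
 [  0.     270.8945 194.4757]
 [  0.       0.       1.    ]]
[-0.1409 -0.0523  1.7853 -0.      1.4086 -1.3646]
cam dir [ 0.2522 -0.0914 -0.9633] off [-0.0656  0.0238  0.1462]
[ 0.4948 -0.0309  0.2606] [-0.1126 -0.0935  1.9496 -0.      1.2855 -1.3363]
```

Run:
```python
from h import *
from cell import manip,cams
manip.move_pose([.4948,-.0309,.27],rot([0,0,-1],[.34,.94,0]))
print(manip.state()["clock"]);c=wshot(manip,cams,"w1");print(manip.state()["tool_pos"])
crop(c["image"],130,60,390,255,3,"pics/w1c.png")
```

```text
2.65
[ 0.49492264 -0.0315842   0.26996149]
```

View pics/w1.png

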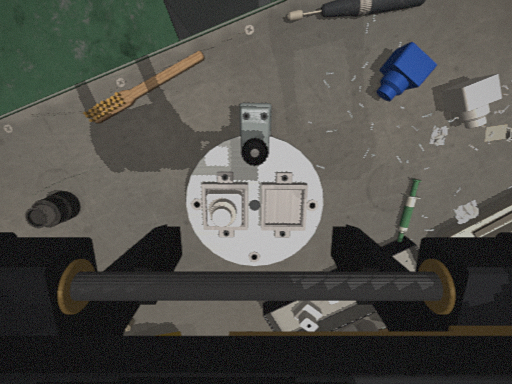

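View pics/w1c.png

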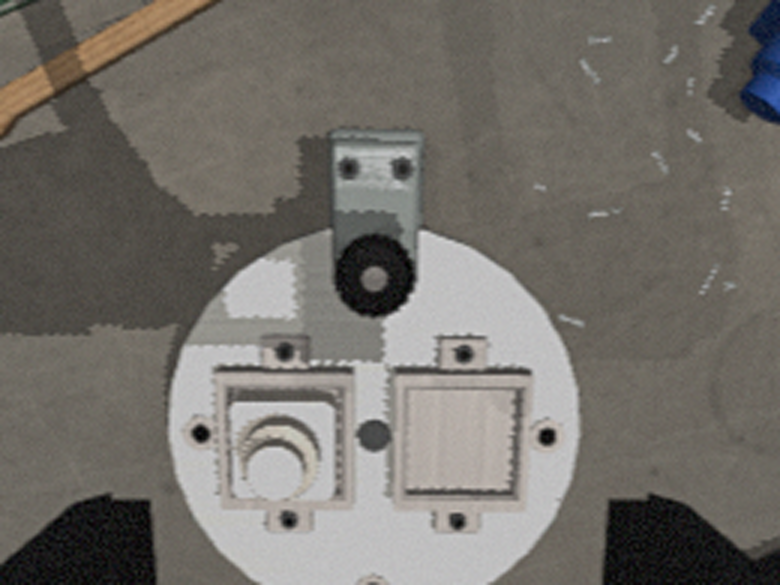

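Run:
```python
from h import *
np.set_printoptions(precision=4,suppress=True)
c=pickle.load(open("w1.pkl","rb"));P=pts(c)
f=lambda x,y:(130+x/3-.33,60+y/3-.33)
r=lambda x,y,z:ray(c,*f(x,y),z)[:2]
cen=r(374,436,.048);L=r(201,433,.049);Rr=r(547,436,.049);k=r(375,276,.112)
print("cen",cen,"mid",(L+Rr)/2,"yaw LR",np.degrees(np.arctan2(-(Rr-L)[0],(Rr-L)[1])),"knob",k,"k-cen",np.linalg.norm(k-cen),np.degrees(np.arctan2(*(cen-k)[::-1])))
q=[r(391,369,.062),r(531,369,.062),r(531,509,.062),r(389,509,.062)];print(q,np.mean(q,0))
print("pocket in",np.mean([r(405,388,.054),r(517,388,.054),r(517,490,.054),r(405,490,.054)],0))
for a in [(460,440),(374,276),(374,400),(100,200),(460,378)]:
    u,v=f(*a);print(a,P[int(round(v)),int(round(u))])
m=(P[...,2]>.044)&(P[...,2]<.0505); Q=P[m];
Q=Q[np.hypot(*(Q[:,:2]-cen).T)<.11]
h=cv2.convexHull((Q[:,:2]*1000).astype(np.float32));print(cv2.minEnclosingCircle(h))
# holder
for a in ["w1"]:
    crop(c["image"],400,50,512,150,6,"pics/w1h.png")
m=(P[...,2]>.0435)&(P[...,2]<.05);H=P[m];H=H[(H[:,1]>.24)&(H[:,1]<.31)&(H[:,0]<.55)];print(len(H),H.mean(0),cv2.minAreaRect((H[:,:2]*1000).astype(np.float32)))
```

```text
cen [ 0.5412 -0.0506] mid [ 0.5402 -0.0502] yaw LR -20.505303635142827 knob [ 0.4635 -0.0214] k-cen 0.08296892591221826 -20.623917704400547
[array([ 0.5101, -0.031 ]), array([0.5315, 0.0278]), array([0.5959, 0.0079]), array([ 0.5731, -0.0547])] [ 0.5527 -0.0125]
pocket in [ 0.5551 -0.0123]
(460, 440) [ 0.5545 -0.0126  0.0542]
(374, 276) [ 0.4629 -0.0219  0.1183]
(374, 400) [ 0.5242 -0.0449  0.0487]
(100, 200) [ 0.3929 -0.1419 -0.0009]
(460, 378) [ 0.5247 -0.0035  0.0631]
((540.5079956054688, -49.684852600097656), 97.84590911865234)
937 [0.4994 0.2761 0.046 ] ((499.8231506347656, 277.31427001953125), (32.36366271972656, 46.55467987060547), 1.8895504474639893)
```

View pics/w1h.png

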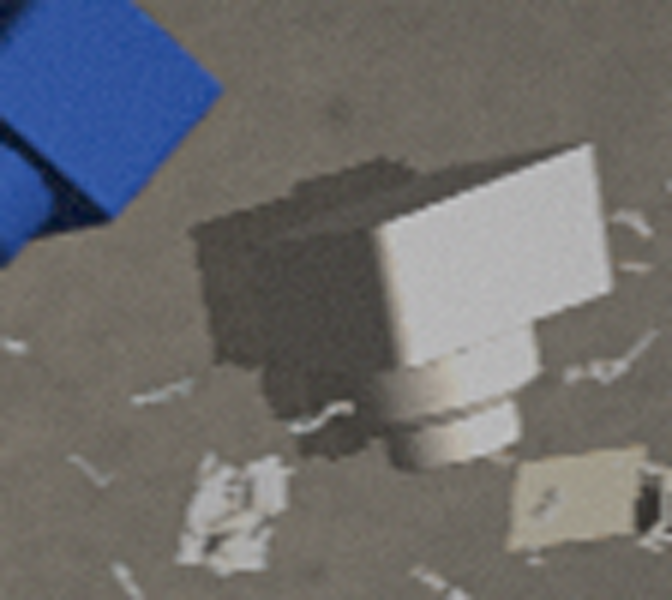

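```bash
cat >> h.py <<'E'
al=np.radians(25);sa,ca=np.sin(al),np.cos(al);Z=np.array([0,0,1.])
yo=np.radians(1.9);o=np.array([np.cos(yo),np.sin(yo),0])
d0=-sa*o-ca*Z;r0=rot(d0,np.cross(Z,o))
G0=np.array([.4998,.2770,.023])-.016*o+.025*o;tcp0=G0+.013*d0
psi=np.radians(-20.5);xf=np.array([np.cos(psi),np.sin(psi),0]);yf=np.array([-np.sin(psi),np.cos(psi),0])
C=np.array([.5405,-.0502,0]);pocket=C+.0405*yf+.054*Z;knob=C-.082*xf
d1=-ca*yf-sa*Z;r1=rot(d1,xf);tcp1=pocket+.025*Z+.013*d1
E
python3 - <<'E'
from h import *
from cell import manip,cams,inverse_kinematics as ik
np.set_printoptions(precision=4,suppress=True)
print(tcp0,tcp1,pocket,knob,ik(tcp0-.09*d0,r0),ik(tcp0,r0),ik(tcp0+.15*Z,r0),ik(tcp1+.08*Z,r1),ik(tcp1,r1))
manip.set_gripper(.066,force=35)
manip.move_pose(tcp0-.09*d0,r0)
s=manip.state();print(s["clock"],s["tool_pos"],s["gripper_width"])
c=wshot(manip,cams,"w2");P=pts(c)
m=(P[...,2]>.043)&(P[...,2]<.05);H=P[m];H=H[(H[:,1]>.24)&(H[:,1]<.31)&(H[:,0]<.55)&(H[:,0]>.46)];print(len(H),cv2.minAreaRect((H[:,:2]*1000).astype(np.float32)))
E
```

```text
[0.5033 0.2771 0.0112] [ 0.5506 -0.0233  0.0735] [ 0.5547 -0.0123  0.054 ] [ 0.4637 -0.0215  0.    ] [ 0.3583  0.5252  1.5883  0.1365  1.4453 -1.2914] [ 0.3756  0.562   1.7079  0.1483  1.2885 -1.2999] [ 0.3756  0.3996  1.6336  0.1425  1.5227 -1.2652] [ 0.3482  0.5973  1.7016 -0.7731  1.7291  0.958 ] [ 0.3482  0.7091  1.7032 -0.7638  1.6476  1.0372]
4.5667 [0.5421 0.2777 0.0939] 0.06650264396741713
2300 ((499.5956726074219, 277.6908264160156), (32.26177215576172, 45.677616119384766), 1.9636945724487305)
```

View pics/w2.png

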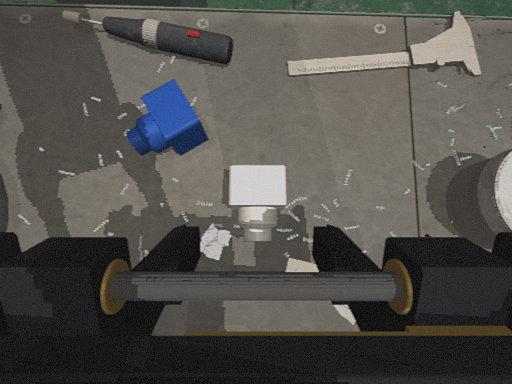

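The wrist view shows the white holder squarely centred between the fingers (foot 230–286, 165–205). The depth readings agree with the earlier measurement, so I'll grasp it.

Run:
```python
from h import *
from cell import manip,cams
np.set_printoptions(precision=4,suppress=True)
def p(t):
    s=manip.state();print(t,round(s["clock"],2),s["tool_pos"],s["contact_force"],round(s["gripper_width"],4));return s
manip.move_linear(tcp0,rate=.1);p("at")
manip.set_gripper(.03,force=35);p("grip")
manip.move_linear(tcp0+.02*Z,rate=.08);p("up")
manip.move_linear(tcp0+.15*Z,rate=.15);p("up")
manip.move_pose(tcp1+.06*Z,r1);p("over")
c=wshot(manip,cams,"w3")
for n in("top","side"):
    c=cams.capture(n);pickle.dump(c,open(n+"3.pkl","wb"))
    if n=="side": crop(c["image"],180,120,350,260,4,"pics/side3.png")
    else: crop(c["image"],190,120,320,240,5,"pics/top3.png")
```

```text
at 5.67 [0.5042 0.2774 0.0118] [-0.825  -0.4784  0.4613] 0.0662
grip 6.1 [0.5039 0.2773 0.0117] [0.1052 0.5983 1.7635] 0.0456
up 6.5 [0.5039 0.2773 0.032 ] [-0.0694 -0.1803 -2.8706] 0.046
up 7.52 [0.5026 0.2768 0.1601] [ 0.2888  0.2947 -2.5136] 0.0455
over 9.45 [ 0.5505 -0.0231  0.1333] [-0.6326 -0.4438 -1.6804] 0.0457
```

View pics/side3.png

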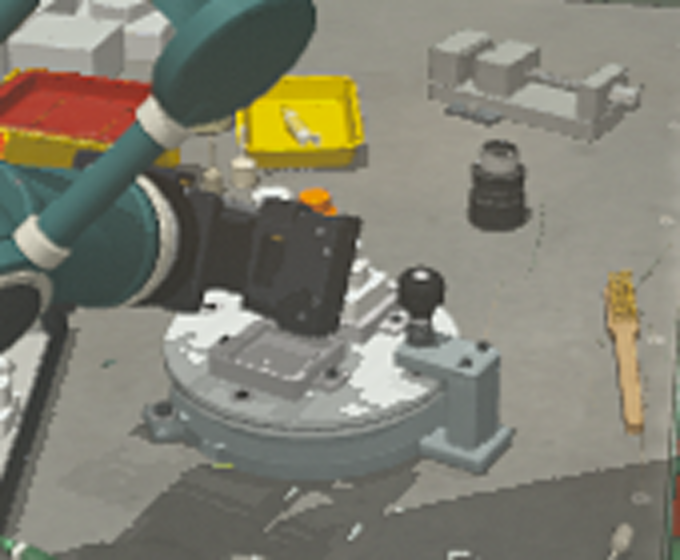

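View pics/top3.png

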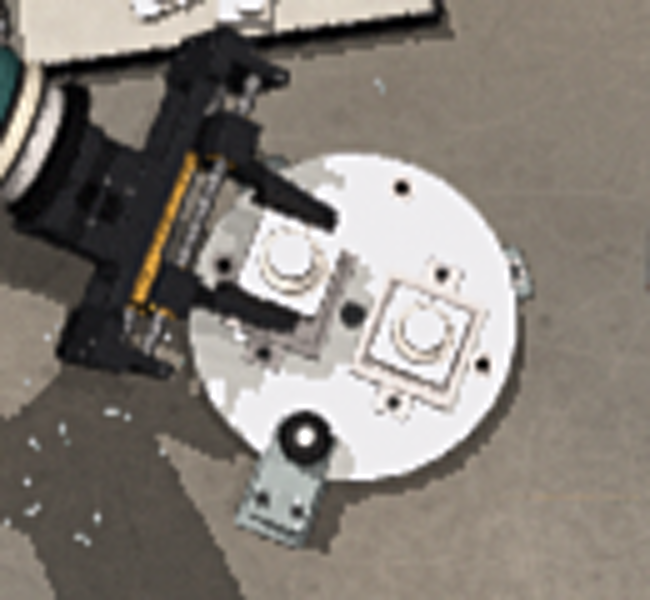

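View pics/w3.png

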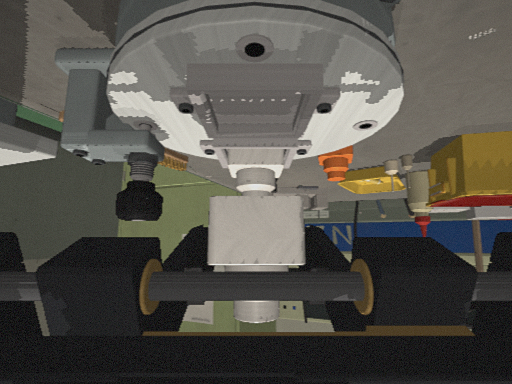

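Run:
```python
from h import *
from cell import manip,cams
np.set_printoptions(precision=4,suppress=True)
def p(t):
    s=manip.state();print(t,round(s["clock"],2),s["tool_pos"]-tcp1,s["contact_force"],s["moment"],round(s["gripper_width"],4));return s
manip.move_linear(tcp1+.014*Z,rate=.08);b=p("a")["contact_force"]
for h in(.011,.009,.007,.005,.003,.002,.001,0.,-.001):
    manip.move_linear(tcp1+h*Z,rate=.03);s=p(h)
    if np.linalg.norm(s["contact_force"]-b)>8: break
c=wshot(manip,cams,"w4")
c=cams.capture("top");pickle.dump(c,open("top4.pkl","wb"));crop(c["image"],190,120,320,240,5,"pics/top4.png")
c=cams.capture("side");pickle.dump(c,open("side4.pkl","wb"));crop(c["image"],220,150,320,240,7,"pics/side4.png")
```

```text
a 10.32 [-0.     -0.0001  0.0139] [-0.0363 -0.3158 -1.9244] [ 0.6123 -0.2925 -0.0428] 0.0457
0.011 10.57 [0.0002 0.0001 0.0112] [ 0.7261  0.1656 -1.5182] [ 0.6467 -0.3034  0.0096] 0.0455
0.009 10.82 [-0.    -0.     0.009] [-0.025   0.5025 -2.5926] [ 0.62   -0.2392 -0.0164] 0.0456
0.007 11.07 [-0.0001 -0.      0.0069] [-0.0172  0.445  -2.0594] [ 0.6394 -0.3572 -0.021 ] 0.0456
0.005 11.32 [-0.0001 -0.      0.0048] [ 0.7073 -0.385  -1.9093] [ 0.5952 -0.3305  0.0301] 0.0459
0.003 11.57 [-0.0001 -0.      0.0029] [ 0.1459 -1.4779 -1.5243] [ 0.6428 -0.2638  0.0268] 0.0452
0.002 11.82 [-0.     -0.      0.0019] [ 0.0803  0.3436 -2.0165] [ 0.6123 -0.331   0.0456] 0.0457
0.001 12.07 [0.     0.     0.0018] [-0.8635  0.5266  3.1454] [ 0.0108 -0.0444 -0.1353] 0.0457
0.0 12.32 [0.     0.     0.0018] [-1.2518  2.3916  6.7709] [-0.3561  0.2329 -0.3079] 0.0457
```

View pics/side4.png

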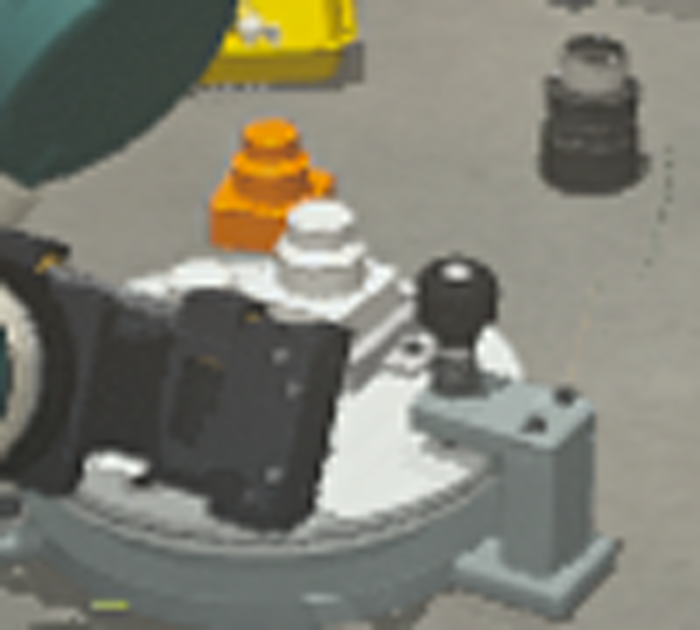

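View pics/top4.png

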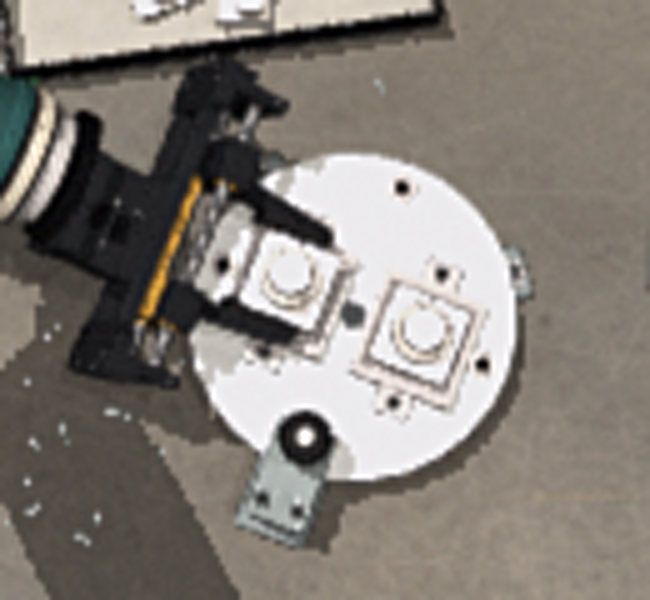

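View pics/w4.png

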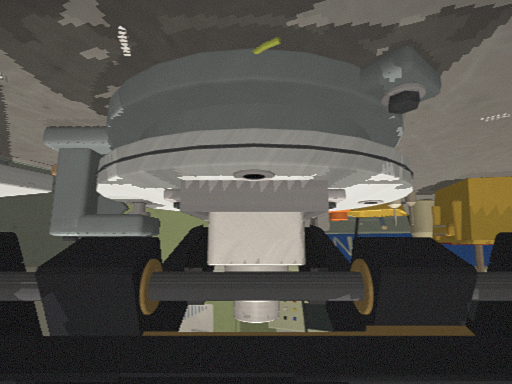

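Run:
```python
from h import *
from cell import manip,cams
np.set_printoptions(precision=4,suppress=True)
def p(t):
    s=manip.state();print(t,round(s["clock"],2),s["tool_pos"]-tcp1,s["contact_force"],round(s["gripper_width"],4));return s
manip.move_linear(tcp1+.0015*Z,rate=.03)
manip.set_gripper(.056);p("open")
manip.move_linear(tcp1+.003*Z-.10*d1,rate=.12);p("back")
manip.move_linear(tcp1+.12*Z-.10*d1,rate=.2);p("up")
rk=rot([0,0,-1],yf)
manip.move_pose(knob+.195*Z-.05*xf,rk);p("near knob")
c=wshot(manip,cams,"w5");crop(c["image"],130,80,390,275,3,"pics/w5c.png")
c=cams.capture("top");pickle.dump(c,open("top5.pkl","wb"));
c=cams.capture("side");pickle.dump(c,open("side5.pkl","wb"));crop(c["image"],210,140,330,240,6,"pics/side5.png")
```

```text
open 13.08 [-0.0002 -0.0002  0.0012] [ 0.0095 -0.4087  0.8536] 0.0563
back 14.07 [0.0313 0.0845 0.0449] [-0.6657 -0.2685 -0.819 ] 0.056
up 14.81 [0.0313 0.0846 0.1613] [-0.1806  0.3103 -0.1376] 0.0559
near knob 16.68 [-0.1336  0.0194  0.1212] [ 0.9788 -0.524  -0.5148] 0.0559
```

View pics/side5.png

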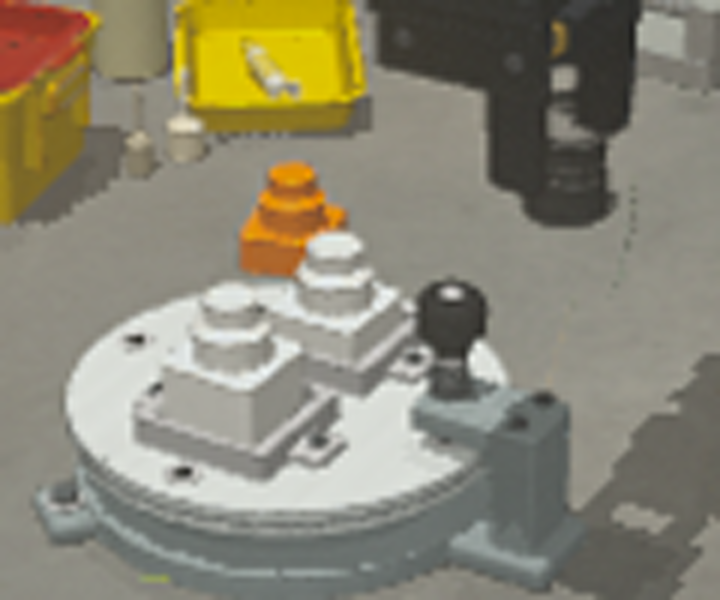

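View pics/w5.png

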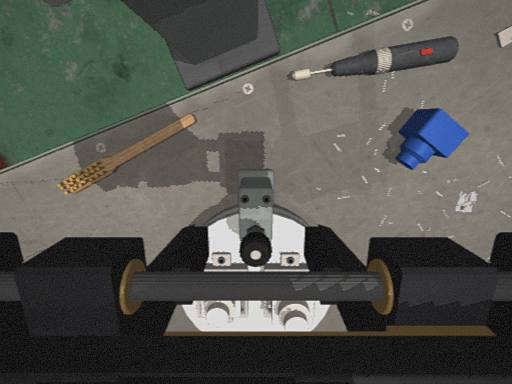

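Run:
```python
from h import *
np.set_printoptions(precision=4,suppress=True)
c=pickle.load(open("top5.pkl","rb"));P=pts(c)
def sel(ctr,r,lo,hi):
    m=(np.hypot(P[...,0]-ctr[0],P[...,1]-ctr[1])<r)&(P[...,2]>lo)&(P[...,2]<hi);return P[m]
for n,ctr in(("free",pocket),("load",C-.0405*yf)):
    A=sel(ctr,.045,.095,.13);print(n,"boss",len(A),np.median(A,0),np.percentile(A[:,2],[50,90,98]))
    A=sel(ctr,.045,.066,.093);print("  foot",np.median(A,0))
    A=sel(ctr,.012,.0,.2);print("  centre z",np.median(A,0))
A=sel(C,.11,.044,.052);print("plate z",np.median(A,0))
c=pickle.load(open("w5.pkl","rb"));P=pts(c)
A=sel(knob,.03,.112,.125);print("knobtop",len(A),np.median(A,0),(A.max(0)+A.min(0))/2,knob)
for n,ctr in(("free",pocket),("load",C-.0405*yf)):
    A=sel(ctr,.045,.095,.13);print(n,len(A),np.median(A,0) if len(A) else"")
c=pickle.load(open("top5.pkl","rb"));crop(c["image"],210,140,310,230,7,"pics/top5.png")
```

```text
free boss 113 [ 0.5507 -0.0144  0.1106] [0.1106 0.114  0.1167]
  foot [ 0.5445 -0.0123  0.0853]
  centre z [ 0.5545 -0.0118  0.1128]
load boss 56 [ 0.5223 -0.0881  0.1008] [0.1008 0.1032 0.1039]
  foot [ 0.5213 -0.0845  0.075 ]
  centre z [ 0.5261 -0.0879  0.1005]
plate z [ 0.5756 -0.057   0.0474]
knobtop 791 [ 0.4608 -0.0203  0.1188] [ 0.4638 -0.0212  0.1166] [ 0.4637 -0.0215  0.    ]
free 839 [ 0.5479 -0.0104  0.1062]
load 437 [ 0.5238 -0.0866  0.102 ]
```

View pics/top5.png

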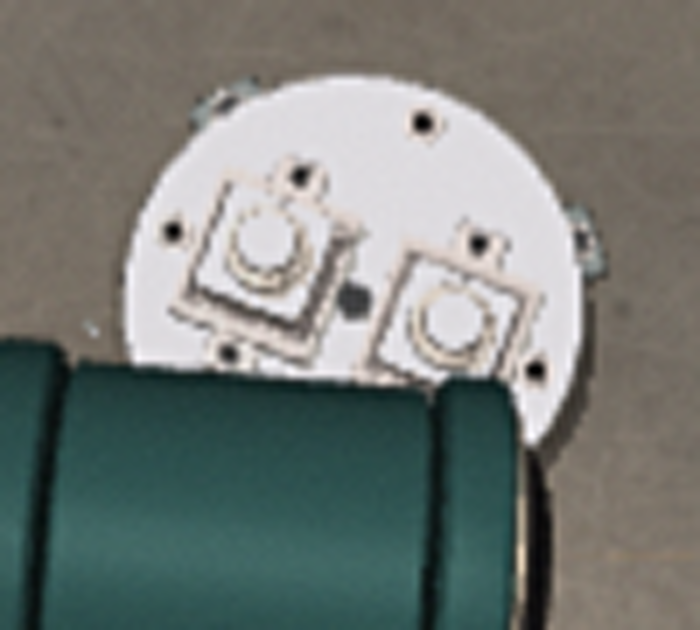

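Run:
```python
from h import *
from cell import manip,cams
np.set_printoptions(precision=4,suppress=True)
k=knob+.0925*Z
def p(t):
    s=manip.state();print(t,round(s["clock"],2),s["tool_pos"]-k,s["contact_force"],s["moment"],round(s["gripper_width"],4));return s
manip.move_linear(knob+.15*Z,rate=.1);p("above")
manip.move_linear(k,rate=.06);p("down")
manip.set_gripper(.02,force=60);p("grip")
b=manip.state()["contact_force"]
for h in(.003,.006,.009,.012,.0135,.0145,.0155,.0165):
    manip.move_linear(k+h*Z,rate=.03);s=p(h)
    if s["contact_force"][2]<-18: break
c=wshot(manip,cams,"w6")
c=cams.capture("side");pickle.dump(c,open("side6.pkl","wb"));crop(c["image"],210,140,330,240,6,"pics/side6.png")
c=cams.capture("top");pickle.dump(c,open("top6.pkl","wb"));crop(c["image"],210,140,310,230,7,"pics/top6.png")
```

```text
above 17.66 [-0.0001  0.      0.0576] [ 0.4622 -0.4226  0.2114] [ 0.0425 -0.1293 -0.0148] 0.0559
down 18.77 [ 0.0004 -0.0001  0.0004] [-1.0664  0.2172 -0.8323] [ 0.0647 -0.1256  0.0153] 0.0557
grip 19.31 [-0.0001 -0.0006  0.0003] [-1.1435 -4.3975  2.6568] [-0.5981  0.1445  0.0193] 0.0279
0.003 19.56 [-0.0001 -0.0006  0.0022] [ 2.711  -4.7101 -7.5354] [-0.7942 -0.5988  0.0029] 0.0279
0.006 19.81 [-0.0001 -0.0006  0.005 ] [ 2.6819 -5.8403 -7.8874] [-0.7202 -0.6073  0.0267] 0.028
0.009 20.06 [-0.0001 -0.0006  0.0078] [ 3.4027 -4.4954 -9.6102] [-0.8092 -0.6698  0.0143] 0.0279
0.012 20.31 [-0.0001 -0.0006  0.0107] [  3.75    -4.8215 -10.6133] [-0.7409 -0.7642  0.0017] 0.0278
0.0135 20.56 [-0.0001 -0.0006  0.012 ] [  4.1232  -6.4713 -11.2779] [-0.8056 -0.7859  0.0314] 0.028
0.0145 20.81 [-0.0002 -0.0006  0.013 ] [  4.4604  -5.1354 -10.904 ] [-0.7762 -0.8585  0.0147] 0.0281
0.0155 21.06 [-0.0002 -0.0005  0.0139] [  4.4581  -5.293  -10.5181] [-0.8159 -0.8301  0.0145] 0.0282
0.0165 21.31 [-0.0002 -0.0006  0.0144] [  6.942   -5.491  -15.4901] [-0.8414 -1.1412  0.0278] 0.0278
```

View pics/side6.png

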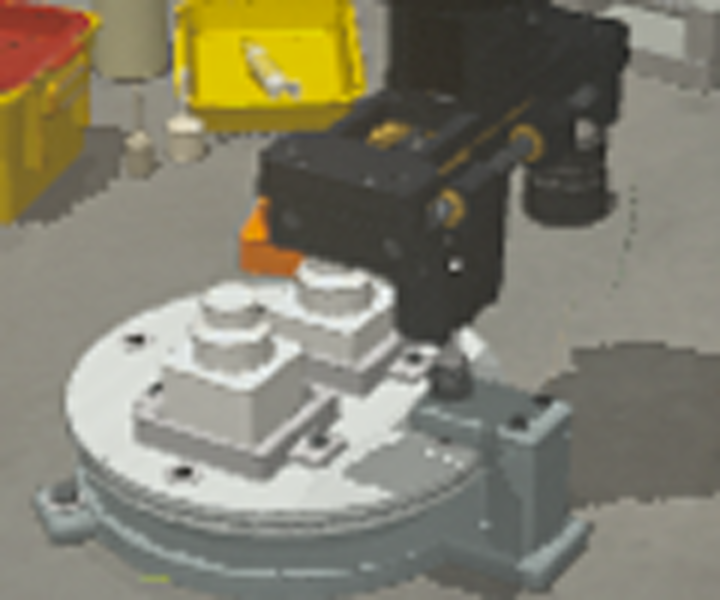

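View pics/top6.png

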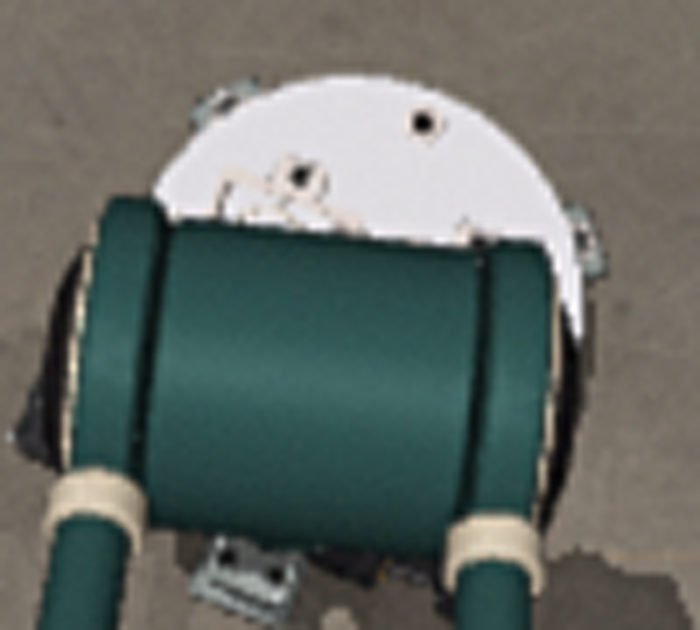

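Run:
```python
from h import *
from cell import manip,cams
np.set_printoptions(precision=4,suppress=True)
k=knob+.0925*Z
manip.move_linear(k+.0172*Z,rate=.03)
for i in range(3):
    s=manip.state();print(round(s["clock"],2),s["tool_pos"]-k,s["contact_force"],round(s["gripper_width"],4));manip.dwell(.6)
c=wshot(manip,cams,"w7")
P=pts(c)
m=(np.hypot(P[...,0]-knob[0],P[...,1]-knob[1])<.016)&(P[...,2]>.08)&(P[...,2]<.145);A=P[m]
print(len(A),np.percentile(A[:,2],[10,50,90,98]) if len(A) else "")
for n,ctr in(("free",pocket),("load",C-.0405*yf)):
    m=(np.hypot(P[...,0]-ctr[0],P[...,1]-ctr[1])<.045)&(P[...,2]>.095)&(P[...,2]<.13);A=P[m];print(n,len(A),np.median(A,0) if len(A) else"")
crop(c["image"],150,100,370,265,3,"pics/w7c.png")
c=cams.capture("side");crop(c["image"],210,140,330,240,6,"pics/side7.png")
```

```text
21.71 [-0.0002 -0.0006  0.0144] [  8.69    -6.6367 -19.8316] 0.0281
22.31 [-0.0002 -0.0006  0.0144] [  9.5394  -5.5911 -20.2569] 0.0282
22.91 [-0.0002 -0.0006  0.0144] [  8.168   -5.9299 -19.4616] 0.028
2891 [0.1181 0.1323 0.1338 0.1345]
free 133 [ 0.5398 -0.0152  0.0988]
load 54 [ 0.5184 -0.0789  0.097 ]
```

View pics/w7c.png

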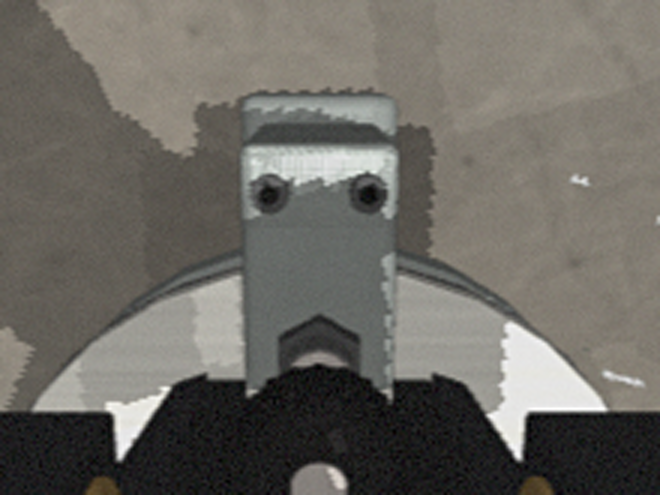

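View pics/side7.png

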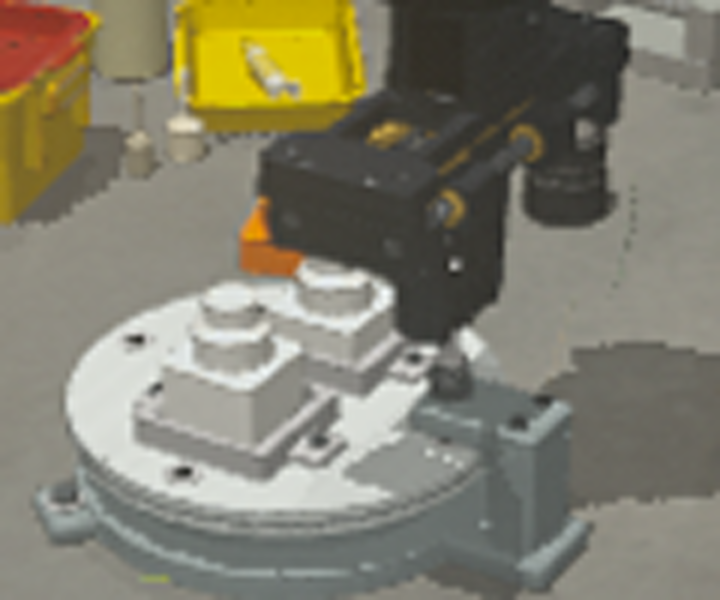

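The knob top has risen from 0.119 to 0.133 m, so it is at the stop. It holds steadily there, and the plate and both holders have not moved. Handing in.

Run:
```python
from cell import order
print(order.close_job())
```

```text
the job is handed in; nothing more can be done
None
```

The taller holder is standing boss up in the free pocket and released. The knob is held at its upper stop in the gripper, and the job is handed in at about 23 s of the 58 s allowed.

**Holder:** I gripped it by the foot with the tool tilted, turned it upright on the way over and lowered it into the pocket with the plunger still locking the plate. After release its foot top measured 85 mm above the bench, against 86 mm expected when fully down. The floor contact came about 1.8 mm above my calculated height. That is within the camera calibration, and the height check agrees that it is seated.

**Knob:** I gripped it at 60 N and pulled it straight up about 14.1 mm until the force rose sharply at the stop. The knob top went from 119 mm to about 133 mm. Over the next 1.2 s it stayed still, with about 20 N of pull and no sign of slipping.

- **Side load:** a steady sideways force of roughly 10 N remains on the knob.
- **Grip width:** the fingers read 28 mm on the 30 mm band.

**Left alone:** in the last side picture the plate, the loaded holder and the eyepiece look unchanged. I did not measure the plate's angle again after the pull.

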